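# Board inspection under the magnifier lamp

## Task

Slide the purple-framed board straight up out of the slotted rack and stand it on the white sloping rest, lower edge on the ledge between the two end stops and leaning flat against the plate. Once you have let go of it, swing the magnifier by its upright grip until the lens is centred above the board and stays there; last of all, push the yellow lever on the orange power unit right over to switch the lamp on. Leave the two pink-framed boards in the rack and do not push the loose things around (blue tray, screwdriver, tape).

Things in the scene. Friction and masses are not known exactly. Their poses are not given: they have to be found in the camera images.
- board: The board with the purple frame: a stiff plate 8 mm thick (x) x 90 mm wide (y) x 85 mm tall (z), 0.12 kg, green circuit with parts on its -x face. Origin in the middle of its lower edge; z points up the board. It starts upright in one of the rack's three slots. Its top 23 mm is solid purple frame, to be gripped across the 8 mm.
- board_mid (a point): Centre of the purple-framed board, 42.5 mm above its lower edge.
- pink_a: A board of the same size with a pink frame; stays in the rack. Origin as for the purple one.
- pink_b: Another pink-framed board; stays in the rack.
- rack: Fixed grey and black rack, 184 (x) x 120 (y) mm, side walls 56 mm high; three upright slots at x = -64, 0, +64 mm, 11 mm wide, hold boards by their side edges (outer 8 mm), the middle is open. Boards stand on its floor 8 mm above the table, tops 93 mm above the table. Origin under its centre.
- rest: White sloping rest on a fixed stand. Its frame is that of a properly placed board: origin mid ledge, under the board's lower edge, 45 mm above the table; z up the slope (0.4 rad from vertical, top away from the robot), y along the ledge. Plate touches the board's back at x = 4 mm, ends at z = 45 mm. Yellow lip 8 mm high at x = -22 mm; end stops 12 mm high at y = +-59 mm (14 mm play each side).
- lens (a point): Centre of the magnifier's round lens, 197 mm above the table; white ring 140 mm across, 18 mm thick. The lens is on the second link, 280 mm from the elbow; a first link of 300 mm joins the elbow to a fixed column on the far left of the bench (+x, +y). Both joints have upright axes, are stiff and stay where left; the second link is bent anticlockwise (from above) from the first.
- lens_grip (a point): Top of the magnifier's upright black grip with a yellow top: a round post of 20 mm diameter rising 44 mm above the lens ring's top, 250 mm above the table, on the second link's line, 85 mm beyond the lens centre. Take it from above and draw it sideways; both joints follow and the post turns in the fingers.
- psu: Fixed orange power unit 130 (x) x 90 (y) x 60 (z) mm with the lamp's lever on top; origin under its centre.
- switch (a joint): The yellow lever on the power unit: 0 = off, leaning to the unit's -x; 1.0 = on, right over to its +x. Stays where it is left.
- switch_tip (a point): Centre of the yellow ball (26 mm in diameter) at the lever's tip, 60 mm from its pivot; 135 mm above the table at both ends of its travel, 142 mm in the middle. It goes from 29 mm on the -x side to 29 mm on the +x side of the unit's centre.
- screw_tray: Blue open tray 100 x 70 x 25 mm, bystander.
- driver: Screwdriver with a yellow handle, 190 mm, lying, bystander.
- tape: Yellow roll of tape 90 mm in diameter, 24 mm high, lying flat, bystander.
Mind the look-alikes: they are no part of the job. There is more than one size of the part that bears rest; the job needs the largest. There is more than one size of the board; the one meant has the size given above.

How it is judged (in metres and radians):
On the way, in this order (a step that is already met when the one before it is completed fails the run):
1. the purple-framed board is slid up clear of the rack (z of board in the frame of rack above 0.058 m), for 0.1 s.
2. the board stands on the rest, leaning flat on its plate, and is let go (x of board in the frame of rest between -0.008 and 0.008 m and y of board in the frame of rest between -0.018 and 0.018 m and z of board in the frame of rest between -0.006 and 0.006 m and angle between the x axis of board and the x axis of rest, either way round below 0.12 rad and angle between the z axis of board and the z axis of rest, either way round below 0.12 rad and contact force between the fingers and board below 0.2 N), for 0.2 s.
3. the lens is centred above the board (horizontal distance between lens and board_mid below 0.025 m), for 0.2 s.
4. the lamp's lever is right over (value of joint switch above 0.8 rad), for 0.1 s.
At the end, for the whole second after the job is handed in: Purple board still on the rest: lower edge within 6 mm of the ledge, 8 mm of the plate line, 18 mm sideways, tilted like the plate to 0.12 rad; lens centre within 25 mm of straight above the board's centre and staying there; lever beyond 0.8 rad (x of board in the frame of rest between -0.008 and 0.008 m and y of board in the frame of rest between -0.018 and 0.018 m and z of board in the frame of rest between -0.006 and 0.006 m and angle between the x axis of board and the x axis of rest, either way round below 0.12 rad and angle between the z axis of board and the z axis of rest, either way round below 0.12 rad and linear speed of board below 0.02 m/s and horizontal distance between lens and board_mid below 0.025 m and value of joint switch above 0.8 rad); the robot touches nothing.
It fails at once if a pink-framed board is disturbed (20 mm) (distance of any of pink_a, pink_b from where it was at the start of the episode above 0.02 m).
It fails at once if another thing on the bench is pushed about (30 mm) (distance of any of screw_tray, driver, tape from where it was at the start of the episode above 0.03 m).
It also fails if it takes over 58 s, if anything falls off the work surface, if the arm or the gripper's body presses on something with over 40 N, if the wrist force passes 120 N, or if a joint passes its speed limit or range.

## Robot

A 6-joint arm with a two-finger parallel gripper is mounted at the origin on the work surface. World frame = base frame: x ahead of the robot, y to its left, z up, the work surface at z = 0. Lengths are in mm, angles in rad, forces in N, time in s.
With the tool pointing down it reaches from about 275 to 1000 mm from the base axis. Payload 8.4 kg.
Tool frame: the origin (TCP) lies midway between the tips of the shut fingers; the grasp point (between the pads) lies grip_depth behind it (grip_depth is the distance from the TCP to the grasp point, in mm); z points along the fingers, y is the line along which they close (so a half turn about z gives the same grasp; the last joint's range is limited). The gripper opens to 85 mm and grips with 20 to 120 N. Pads are 22 mm wide; open, the fingers measure 114 mm over their backs; the gripper's body (76 mm by 85 mm) begins 54 mm behind the grasp point. The pads swing forward as they close: fully open they stand 13 mm farther back than shut.
Start: joints at [-1.264, 0.353, 1.633, -0, 1.155, -0.002], TCP at [189.946, -595.44, 231.281] pointing down, gripper open.
Joint ranges: [-2.63, 2.63], [-0.92, 2.1], [0.06, 2.66], [-1.3, 4.44], [0, 2.69], [-3.02, 3.02]. Speed limits (rad/s): [2.22, 2.22, 2.79, 3.14, 3.14, 3.14].

## Interface

Orientations are given as [roll, pitch, yaw] about the fixed x, y, z axes, in that order (R = Rz(yaw) Ry(pitch) Rx(roll)).
In Python, from rig import * gives the robot as it stands.
- The arm moves only by the shell command python3 -m creep 'ROWS' [FORCE]. ROWS is JSON, a list of rows, each an object of numbers: "x", "y", "z": the shift along the tool's x, y, z in mm; "rx", "ry", "rz": the turn, a rotation vector about the tool's x, y, z in rad; "hand": the finger opening in mm, from 0 to 85.4. A call has 1 to 20 rows; each row shifts and turns the commanded pose from where the row before left it, along the tool's axes as they then stand; what a row does not reach is not made up. A row lasts 1/8 s, in which the tool goes at most 62.5 mm and 10.7 degrees, less where a joint would pass 70% of its speed; a pose out of reach is approached as far as the arm can. A call with a gripper value outside its range is refused whole. The fingers move at their own pace and stop on an object; FORCE is the grip in N (left out, the last holds). Time passes only in rows, so rows that do not move let the fingers close. It gives the time, the measured TCP pose, the force, the opening and the grip force at its end, in the units of the state.
- sense(): the state, without advancing time (a new reading comes with each control period).
- grab_frame(name): name is "scene" or "side" or "wrist"; returns the picture (420x560x3 uint8, red, green, blue); there is no depth.
- get_calibration(name): a dict with "K" (3x3 intrinsics, pixels), "R" (3x3) and "t" (3): a world point X has camera coordinates R X + t. Camera axes: x right, y down, z forward; pixel columns grow to the right and rows downward; lengths in mm; the calibration is good to about 2 mm. A picture is of the moment at which its call begins: read the wrist's pose just before it. get_calibration takes no time and is no camera call; for the wrist camera it gives the pose at the moment of the call.
- sign_off(): hands the job in; it is judged then, once.
The state is a dict: "clock": time; "qpos": joint angles; "qvel": joint speeds; "joint_efforts": joint torques, N m; "eef_pos": TCP position; "tcp_rot": TCP orientation; "contact_force": force on the tool from outside, world axes, zero at the start; "wrist_torque": the same for the moment, N m; "opening": opening from 0.0 (shut) to 1.0 (fully open); "grasp_force": force on a finger pad.
Only numpy, scipy, OpenCV 4.12 (cv2) and the standard library are available. Lean on these libraries where they do the work, as an engineer would, in place of code of your own. Each camera call takes 0.05 s, during which the arm holds its last target. There are 200 camera calls.

## Working session

There is one attempt and no reset: what is moved stays moved. The work goes in short steps, Python scripts to look and compute and a shell command to move; the robot and the scene stay as the last step left them, time stands still between calls to the robot, and variables do not carry over. Pictures are saved under pics/ and viewed, at most 10 in all, crops included, and the job is handed in when it is done.

```bash
ls; mkdir -p pics
python3 - <<'E'
from rig import *
import cv2,numpy as np
s=sense();print(s)
for n in("scene","side"):
    c=get_calibration(n);print(n,c)
    cv2.imwrite(f"pics/{n}0.png",grab_frame(n)[:,:,::-1])
E
```

```text
pics
{'clock': 0.0, 'qpos': array([-1.26442011e+00,  3.53640159e-01,  1.63411225e+00, -2.46564359e-05,
        1.15520860e+00, -2.44343952e-03]), 'qvel': array([ 1.33982591e-03, -7.27961705e-05, -4.73661635e-05, -4.74064200e-04,
       -5.69942645e-04, -3.34642907e-05]), 'joint_efforts': array([ 2.09699261e-03, -6.05240107e+01, -3.42064154e+01,  1.70153658e-04,
        9.52205941e-03,  1.09241640e-05]), 'eef_pos': array([ 189.78531092, -594.99979648,  230.57603736]), 'tcp_rot': array([-3.14022425e+00,  1.92004638e-05,  3.08829643e-01]), 'contact_force': array([ 0.09557231,  0.2846241 , -0.17258932]), 'wrist_torque': array([-0.00707302,  0.02327125, -0.04113638]), 'grasp_force': 0.0, 'opening': 0.9999884923984751}
scene {'K': array([[398.00800194,   0.        , 272.46297554],
       [  0.        , 398.00800194, 217.72597485],
       [  0.        ,   0.        ,   1.        ]]), 'R': array([[-0.80170896,  0.5975874 ,  0.01233083],
       [ 0.38115583,  0.52702307, -0.75958338],
       [-0.46041609, -0.60426483, -0.65029304]]), 't': array([ 383.72506851,  -50.39577506, 1152.90172321])}
side {'K': array([[461.3459247 ,   0.        , 271.2560162 ],
       [  0.        , 461.3459247 , 207.58010273],
       [  0.        ,   0.        ,   1.        ]]), 'R': array([[-0.82008587, -0.57217292, -0.00879288],
       [-0.31961533,  0.47073672, -0.82234602],
       [ 0.47466325, -0.67158402, -0.56891977]]), 't': array([ 400.0600321 ,  266.49411723, 1122.75239382])}
```

View pics/scene0.png

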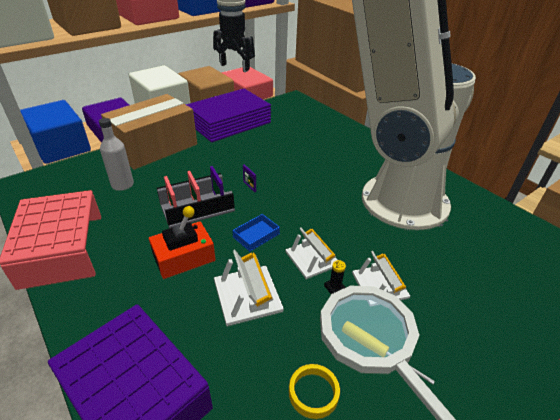

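View pics/side0.png

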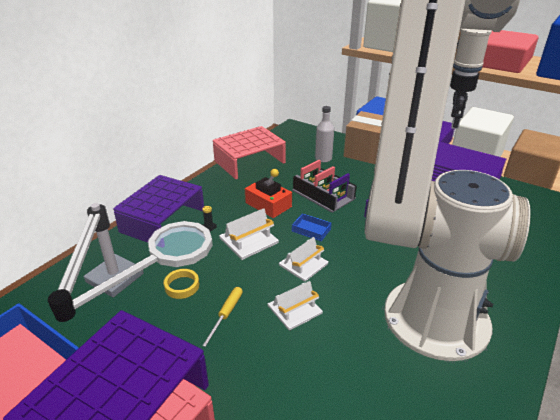

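Scene view: the rack is at about (195,195) with the purple board in its right slot at (217,180). A small look-alike board stands at (249,178). The PSU is at (182,245), the largest rest at (248,285), the lens at (370,328) and the grip at (338,270). Next I'll zoom in on both views.

Run:
```python
import cv2
a=cv2.imread("pics/scene0.png")[155:325,145:365];cv2.imwrite("pics/a.png",cv2.resize(a,(770,595),interpolation=cv2.INTER_CUBIC))
a=cv2.imread("pics/side0.png")[150:300,160:360];cv2.imwrite("pics/b.png",cv2.resize(a,(800,600),interpolation=cv2.INTER_CUBIC))
```

```text
(no output)
```

View pics/a.png

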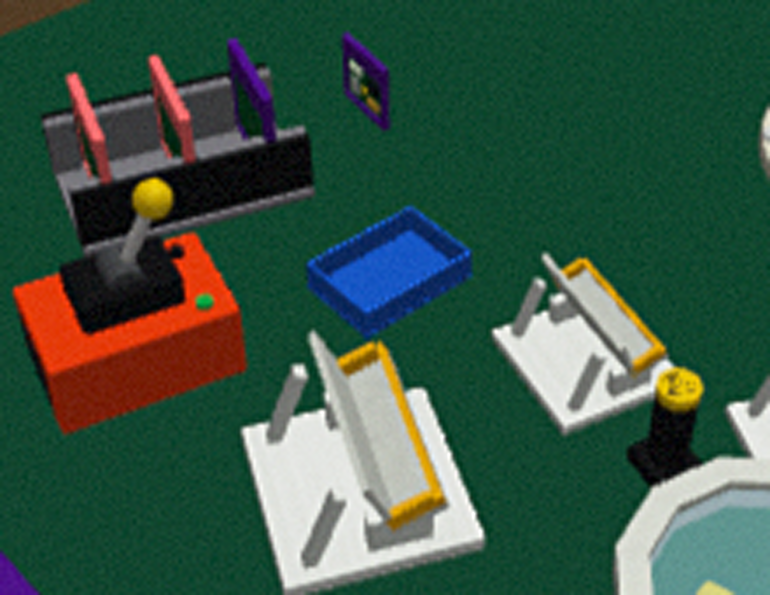

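View pics/b.png

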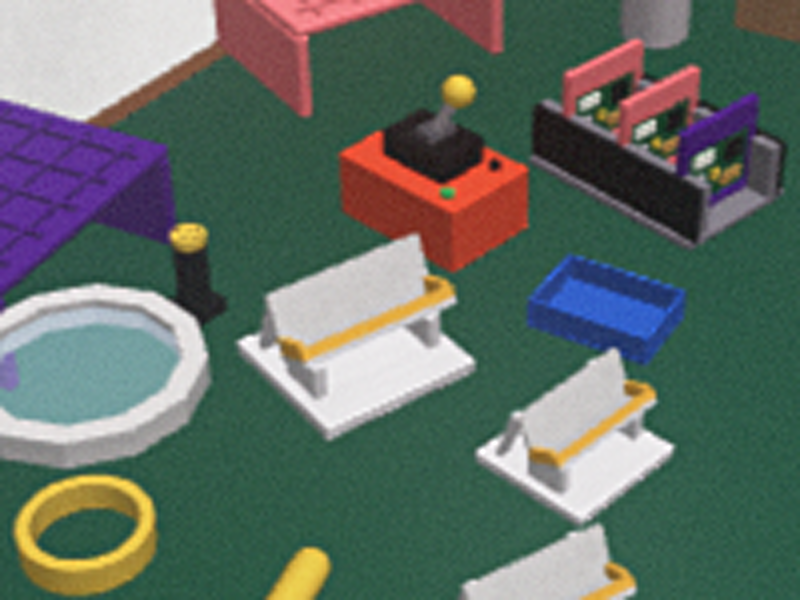

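Scene crop: the board's top edge runs (232,42)–(270,132) and the ball is at (152,198). The large rest's plate top corners start at (312,335) and its lip runs (380,348)–(440,495). In the side crop the ball is at (458,91), the board top is (680,128)–(757,97), the rest's lip is (300,352)–(450,285) and the grip top is (188,237).

```bash
cat > h.py <<'E'
from rig import *
import numpy as np, cv2
C={n:get_calibration(n) for n in("scene","side")}
def ray(c,u,v):
    c=C[c] if isinstance(c,str) else c
    d=c["R"].T@np.linalg.solve(c["K"],[u,v,1.]);return -c["R"].T@c["t"],d
def plane(c,u,v,z):
    o,d=ray(c,u,v);return o+d*(z-o[2])/d[2]
def tri(p,q,ca="scene",cb="side"):
    o1,d1=ray(ca,*p);o2,d2=ray(cb,*q)
    s,r,_,_=np.linalg.lstsq(np.c_[d1,-d2],o2-o1,rcond=None)
    a,b=o1+d1*s[0],o2+d2*s[1];return (a+b)/2,np.linalg.norm(a-b)
A=lambda x,y:(145+x/3.5,155+y/3.5)
B=lambda x,y:(160+x/4,150+y/4)
E
python3 - <<'E'
from h import *
np.set_printoptions(precision=0,suppress=True)
for n,pts,z in [("purple",[(232,42),(270,132)],93),("pinkM",[(153,58),(190,158)],93),("pinkL",[(72,75),(106,178)],93),("psu top",[(15,290),(195,237),(243,310),(60,368)],60),("restbase",[(245,425),(283,585),(483,540),(425,390)],8),("ball",[(152,198)],135),("grip",[(680,385)],250),("tray",[(308,268),(409,210),(470,255),(370,318)],25)]:
    print("scene",n,[plane("scene",*A(*p),z)[:2] for p in pts])
for n,pts,z in [("purple",[(680,128),(757,97)],93),("psu",[(340,155),(455,207),(527,168)],60),("restbase",[(240,343),(332,432),(475,362)],8),("ball",[(458,91)],135),("grip",[(188,235)],250)]:
    print("side",n,[plane("side",*B(*p),z)[:2] for p in pts])
for n,p,q in [("ball",(152,198),(458,91)),("grip",(680,385),(188,235)),("plate -y",(312,335),(418,237)),("plate +y",(383,515),(268,297)),("stop -y",(378,344),(440,280)),("stop +y",(392,520),(292,345)),("lip+",(440,490),(300,357)),("lip-",(383,345),(453,290))]:
    r=tri(A(*p),B(*q));print(n,r[0],r[1])
s=C["scene"];I=cv2.imread("pics/scene0.png");J=cv2.imread("pics/side0.png")
def ell(I,roi):
    x0,y0,x1,y1=roi;h=cv2.cvtColor(I[y0:y1,x0:x1],cv2.COLOR_BGR2HSV)
    m=cv2.inRange(h,(75,60,90),(100,160,255));c=max(cv2.findContours(m,0,2)[0],key=cv2.contourArea)
    e=cv2.fitEllipse(cv2.convexHull(c));return e[0][0]+x0,e[0][1]+y0
p=ell(I,(315,280,425,375));q=ell(J,(145,215,215,270));print(p,q,plane("scene",*p,197),plane("side",*q,197),tri(p,q))
# driver and tape
print("tape",plane("scene",315,390,12),plane("side",181,284,12),"driver",plane("side",240,292,12),plane("side",206,345,5))
E
```

```text
scene purple [array([ 431., -350.]), array([ 469., -230.])]
scene pinkM [array([ 493., -366.]), array([ 531., -237.])]
scene pinkL [array([ 554., -381.]), array([ 589., -251.])]
scene psu top [array([ 677., -218.]), array([ 554., -195.]), array([ 564., -112.]), array([ 684., -134.])]
scene restbase [array([594., -66.]), array([639.,  54.]), array([524.,  98.]), array([480., -22.])]
scene ball [array([ 593., -165.])]
scene grip [array([518., 221.])]
scene tray [array([ 488., -155.]), array([ 391., -165.]), array([385., -97.]), array([481., -86.])]
side purple [array([ 449., -272.]), array([ 420., -349.])]
side psu [array([ 681., -129.]), array([ 561., -119.]), array([ 545., -198.])]
side restbase [array([634.,  58.]), array([516.,  99.]), array([477., -23.])]
side ball [array([ 587., -162.])]
side grip [array([511., 224.])]
ball [ 591. -168.  131.] 1.2539037355984843
grip [515. 219. 246.] 0.8558455437735873
plate -y [547. -51.  76.] 0.40426659699517464
plate +y [588.  82.  78.] 15.944126419211372
stop -y [512. -30.  64.] 0.8479724366707436
stop +y [573.  71.  40.] 3.860544146144803
lip+ [548.  87.  57.] 7.2831345984401645
lip- [504. -35.  55.] 0.32313095590182106
(367.93725204467773, 328.27914810180664) (179.6105194091797, 242.96055030822754) [533. 307. 197.] [527. 307. 197.] (array([530., 305., 193.]), np.float64(1.3374647059539926))
tape [587. 272.  12.] [583. 276.  12.] driver [438. 211.  12.] [402. 383.   5.]
```

```bash
cat >> h.py <<'E'
from scipy.spatial.transform import Rotation as Ro
def tgt(pos,rpy,s=None,zc=None):
    "prints tool-frame shift from the current pose, then turn"
    s=s or sense();R0=Ro.from_euler("xyz",s["tcp_rot"]);R1=Ro.from_euler("xyz",rpy)
    d=R0.inv().apply(np.array(pos)-s["eef_pos"]);w=(R0.inv()*R1).as_rotvec()
    print("shift",d.round(1),"rows",np.abs(np.linalg.norm(d)/55).round(1),"turn",w.round(3),"rows",round(np.linalg.norm(w)/.17,1))
E
python3 - <<'E'
from h import *
import rig;print([n for n in dir(rig) if n[0]!='_'])
try: print(grip_depth)
except Exception as e: print(e)
c=get_calibration("wrist");s=sense();R=Ro.from_euler("xyz",s["tcp_rot"]).as_matrix()
print("cam pos in tool",R.T@(-c["R"].T@c["t"]-s["eef_pos"]),"\n",(c["R"]@R).round(2),c["K"][0])
tgt([440,-308,230],[np.pi,0,1.326])
# column
print(plane("side",112,275,0),plane("side",97,212,200),plane("side",62,300,200))
E
```

```text
['MotionError', 'get_calibration', 'grab_frame', 'grip_depth', 'sense', 'sign_off']
18.700000000000003
cam pos in tool [  70.71280591    0.68570732 -141.9786033 ] 
 [[ 0.    1.    0.  ]
 [-0.96  0.   -0.28]
 [-0.28  0.    0.96]] [302.59435843   0.         283.76168785]
shift [ 325.6 -197.4    0.9] rows 6.9 turn [-1.000e-03 -1.000e-03 -1.017e+00] rows 6.0
[7.73129272e+02 3.48605694e+02 1.13686838e-13] [781.51471609 337.36234198 200.        ] [589.74136845 569.4388644  200.        ]
```

```bash
python3 -m creep '[{"x":46.5,"y":-28.2,"hand":30},{"x":46.5,"y":-28.2,"hand":30},{"x":46.5,"y":-28.2},{"x":46.5,"y":-28.2},{"x":46.5,"y":-28.2},{"x":46.5,"y":-28.2},{"x":46.5,"y":-28.2},{"rz":-0.17},{"rz":-0.17},{"rz":-0.17},{"rz":-0.17},{"rz":-0.17},{"rz":-0.167},{},{}]'
python3 - <<'E'
from h import *
s=sense();print(s["eef_pos"],s["tcp_rot"],s["opening"])
c=get_calibration("wrist");I=grab_frame("wrist")[:,:,::-1];cv2.imwrite("pics/w1.png",I)
np.savez("w1.npz",**c,p=s["eef_pos"])
E
```

```text
[ 189.80442133 -595.02591367  230.63188716] [-3.14032745e+00  2.49890142e-06  3.08785627e-01] 1.0019589571594858schema error: expected keys x, y, z, rx, ry, rz, hand
```

View pics/w1.png

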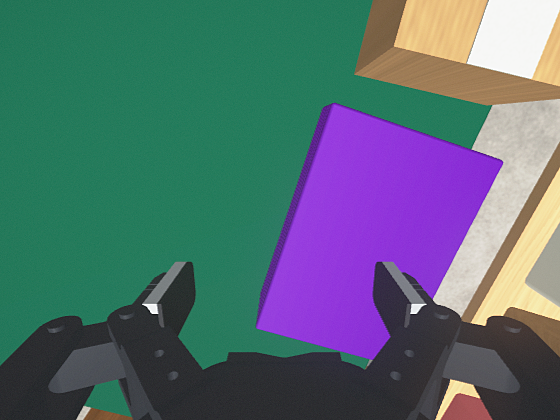

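The picture shows the start pose, because the call was refused before anything moved. I'll avoid empty rows.

```bash
python3 -m creep '[{"x":46.5,"y":-28.2,"hand":30},{"x":46.5,"y":-28.2},{"x":46.5,"y":-28.2},{"x":46.5,"y":-28.2},{"x":46.5,"y":-28.2},{"x":46.5,"y":-28.2},{"x":46.5,"y":-28.2},{"rz":-0.17},{"rz":-0.17},{"rz":-0.17},{"rz":-0.17},{"rz":-0.17},{"rz":-0.167},{"z":0},{"z":0}]'
cat > snap.py <<'E'
from h import *
import sys
s=sense();print(s["eef_pos"].round(1),s["tcp_rot"].round(3),round(s["opening"],3),s["contact_force"].round(1),s["grasp_force"],s["clock"])
c=get_calibration("wrist");I=grab_frame("wrist")[:,:,::-1];n=sys.argv[1];cv2.imwrite(f"pics/{n}.png",I)
np.savez(n+".npz",**c)
E
python3 snap.py w2
```

```text
[ 189.8 -595.1  230.7] [-3.14   0.     0.309] 0.999 [-0.5  0.1 -0.5] 0.0 0.15schema error: expected keys x, y, z, rx, ry, rz, hand
```

```bash
python3 -m creep '[{"x":46.5,"y":-28.2,"z":0,"rx":0,"ry":0,"rz":0,"hand":30},{"x":46.5,"y":-28.2,"z":0,"rx":0,"ry":0,"rz":0,"hand":30},{"x":46.5,"y":-28.2,"z":0,"rx":0,"ry":0,"rz":0,"hand":30},{"x":46.5,"y":-28.2,"z":0,"rx":0,"ry":0,"rz":0,"hand":30},{"x":46.5,"y":-28.2,"z":0,"rx":0,"ry":0,"rz":0,"hand":30},{"x":46.5,"y":-28.2,"z":0,"rx":0,"ry":0,"rz":0,"hand":30},{"x":46.5,"y":-28.2,"z":0,"rx":0,"ry":0,"rz":0,"hand":30},{"x":0,"y":0,"z":0,"rx":0,"ry":0,"rz":-0.17,"hand":30},{"x":0,"y":0,"z":0,"rx":0,"ry":0,"rz":-0.17,"hand":30},{"x":0,"y":0,"z":0,"rx":0,"ry":0,"rz":-0.17,"hand":30},{"x":0,"y":0,"z":0,"rx":0,"ry":0,"rz":-0.17,"hand":30},{"x":0,"y":0,"z":0,"rx":0,"ry":0,"rz":-0.17,"hand":30},{"x":0,"y":0,"z":0,"rx":0,"ry":0,"rz":-0.167,"hand":30},{"x":0,"y":0,"z":0,"rx":0,"ry":0,"rz":0,"hand":30},{"x":0,"y":0,"z":0,"rx":0,"ry":0,"rz":0,"hand":30}]'
python3 snap.py w2
```

```text
clock: 2.08
eef_pos: [440.0, -308.4, 231.2]
tcp_rot: [-3.141, -0.0, 1.322]
contact_force: [0.0, -0.1, -0.2]
opening: 0.351
grasp_force: 0.0
[ 440.  -308.4  231.2] [-3.141 -0.     1.322] 0.351 [ 0.  -0.1 -0.2] 0.0 2.075
```

View pics/w2.png

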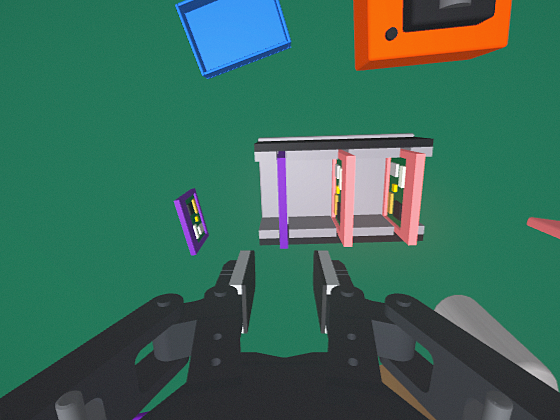

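The wrist view shows the purple board's top as a strip from (281,151) to (284,247), nearly aligned with the pads. The pink boards are at x≈345 and x≈412.

Run:
```python
from h import *
I=cv2.imread("pics/w2.png");c=dict(np.load("w2.npz"));h=cv2.cvtColor(I,cv2.COLOR_BGR2HSV)
m=cv2.inRange(h,(120,120,80),(150,255,255));m[:, :240]=0;m[:,320:]=0;m[:140]=0;m[255:]=0
v,u=np.nonzero(m);print(len(u),u.min(),u.max(),v.min(),v.max())
top=[u[v==r].mean() for r in (v.min()+3,v.max()-3)]
W=[(u[v==r].min(),u[v==r].max()) for r in range(v.min(),v.max(),12)];print(W)
a=plane(c,top[0]+.5,v.min(),93);b=plane(c,top[1]+.5,v.max()+1,93)
print(a,b,np.linalg.norm(a-b),(a+b)/2,np.arctan2(a[1]-b[1],a[0]-b[0]))
```

```text
769 277 287 151 248
[(np.int64(279), np.int64(284)), (np.int64(277), np.int64(284)), (np.int64(278), np.int64(285)), (np.int64(278), np.int64(285)), (np.int64(279), np.int64(285)), (np.int64(279), np.int64(286)), (np.int64(279), np.int64(286)), (np.int64(280), np.int64(287)), (np.int64(280), np.int64(287))]
[ 449.52556999 -263.20537571   93.        ] [ 428.1019279  -357.33597897   93.        ] 96.53777970518145 [ 438.81374895 -310.27067734   93.        ] 1.3470134298691154
```

```bash
python3 -m creep '[{"x":-2,"y":-0.7,"z":40,"rx":0,"ry":0,"rz":-0.02,"hand":30},{"x":0,"y":0,"z":40,"rx":0,"ry":0,"rz":0,"hand":30},{"x":0,"y":0,"z":40,"rx":0,"ry":0,"rz":0,"hand":30},{"x":0,"y":0,"z":30,"rx":0,"ry":0,"rz":0,"hand":30},{"x":0,"y":0,"z":18,"rx":0,"ry":0,"rz":0,"hand":30},{"x":0,"y":0,"z":0,"rx":0,"ry":0,"rz":0,"hand":30},{"x":0,"y":0,"z":0,"rx":0,"ry":0,"rz":0,"hand":0},{"x":0,"y":0,"z":0,"rx":0,"ry":0,"rz":0,"hand":0},{"x":0,"y":0,"z":0,"rx":0,"ry":0,"rz":0,"hand":0},{"x":0,"y":0,"z":0,"rx":0,"ry":0,"rz":0,"hand":0},{"x":0,"y":0,"z":0,"rx":0,"ry":0,"rz":0,"hand":0}]' 40
```

```text
clock: 3.5
eef_pos: [439.5, -310.7, 64.4]
tcp_rot: [3.14, 0.001, 1.346]
contact_force: [-1.2, -0.4, 7.9]
opening: 0.091
grasp_force: 43.2
```

```bash
python3 -m creep '[{"x":0,"y":0,"z":-10,"rx":0,"ry":0,"rz":0,"hand":0},{"x":0,"y":0,"z":-20,"rx":0,"ry":0,"rz":0,"hand":0},{"x":0,"y":0,"z":-30,"rx":0,"ry":0,"rz":0,"hand":0},{"x":0,"y":0,"z":-30,"rx":0,"ry":0,"rz":0,"hand":0},{"x":0,"y":0,"z":-30,"rx":0,"ry":0,"rz":0,"hand":0},{"x":0,"y":0,"z":-30,"rx":0,"ry":0,"rz":0,"hand":0},{"x":0,"y":0,"z":0,"rx":0,"ry":0,"rz":0,"hand":0},{"x":0,"y":0,"z":0,"rx":0,"ry":0,"rz":0,"hand":0}]'
python3 snap.py w3
python3 - <<'E'
from h import *
for n in("scene","side"): cv2.imwrite(f"pics/{n}1.png",grab_frame(n)[:,:,::-1])
# rest estimates from overhead plane picks (base plate mid, lip ends)
tgt([559,-75,214],[np.pi,0,1.346])
E
```

```text
clock: 4.5
eef_pos: [438.4, -309.9, 212.7]
tcp_rot: [-3.141, -0.0, 1.346]
contact_force: [0.4, -0.2, -1.2]
opening: 0.085
grasp_force: 42.0
[ 438.4 -309.9  212.7] [-3.141 -0.     1.346] 0.085 [ 0.4 -0.2 -1.2] 42.03767716884613 4.5
shift [255.8  65.4  -1.9] rows 4.8 turn [-0.002 -0.001 -0.   ] rows 0.0
```

```bash
python3 -m creep '[{"x":53,"y":7,"z":-6,"rx":0,"ry":0,"rz":0,"hand":0},{"x":53,"y":7,"z":-6,"rx":0,"ry":0,"rz":0,"hand":0},{"x":53,"y":7,"z":-6,"rx":0,"ry":0,"rz":0,"hand":0},{"x":53,"y":7,"z":-6,"rx":0,"ry":0,"rz":0,"hand":0},{"x":53,"y":7,"z":-6,"rx":0,"ry":0,"rz":0,"hand":0},{"x":0,"y":0,"z":0,"rx":0,"ry":0,"rz":0.136,"hand":0},{"x":0,"y":0,"z":0,"rx":0,"ry":0,"rz":0,"hand":0},{"x":0,"y":0,"z":0,"rx":0,"ry":0,"rz":0,"hand":0}]'
python3 snap.py w4
```

```text
clock: 5.65
eef_pos: [531.7, -60.1, 242.7]
tcp_rot: [-3.14, 0.0, 1.212]
contact_force: [-0.3, -0.1, -1.8]
opening: 0.082
grasp_force: 42.0
[531.7 -60.1 242.7] [-3.14   0.     1.212] 0.082 [-0.3 -0.1 -1.8] 42.0237797498703 5.65
```

View pics/w4.png

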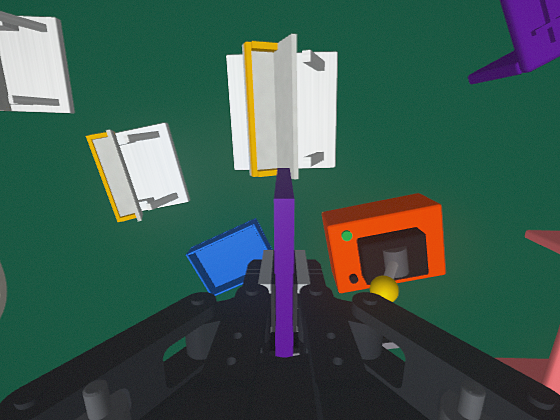

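The wrist view shows the big rest head-on. Its yellow lip runs (244,42)–(252,176), the plate's top edge (294,35)–(296,178), and the base corners are (228,55), (337,52), (335,167), (235,170). The held board is a thin strip at u≈284.

Run:
```python
from h import *
np.set_printoptions(precision=1,suppress=True)
I=cv2.imread("pics/w4.png");c=dict(np.load("w4.npz"));h=cv2.cvtColor(I,cv2.COLOR_BGR2HSV)
m=cv2.inRange(h,(12,150,120),(35,255,255));m[:,:220]=0;m[:,300:]=0;m[190:]=0
for r in (38,42,44,46,48,50,52,60,80,100,120,140,160,166,168,170,172,174,176,178):
    u=np.nonzero(m[r])[0]
    if len(u):print(r,u.min(),u.max(),end=' | ')
print()
pts={"lip far out":(244,42,61),"lip near out":(251,177,61),"lip in far":(251,60,61),"lip in near":(257,165,61),"plate far":(291,36,84),"plate near":(293,178,84),"b1":(228,55,8),"b2":(337,52,8),"b3":(335,167,8),"b4":(235,170,8)}
P={k:plane(c,*v) for k,v in pts.items()}
for k,v in P.items(): print(k,v[:2])
for a,b in (("lip near out","lip far out"),("lip in near","lip in far"),("plate near","plate far"),("b3","b2"),("b4","b1")):
    d=P[b]-P[a];print(a,"len",np.linalg.norm(d),"yaw",np.arctan2(d[1],d[0])-np.pi/2)
```

```text
42 245 271 | 44 244 277 | 46 244 277 | 48 244 277 | 50 244 274 | 52 245 250 | 60 245 251 | 80 246 252 | 100 247 253 | 120 248 254 | 140 250 255 | 160 251 256 | 166 251 256 | 168 251 256 | 170 251 276 | 172 251 276 | 174 252 276 | 176 252 264 | 
lip far out [546.9  89.1]
lip near out [503.9 -33.9]
lip in far [547.3  72.3]
lip in near [514.7 -24.2]
plate far [588.4  73. ]
plate near [546.7 -46.8]
b1 [523.4  97. ]
b2 [639.4  56.9]
b3 [597.8 -65.4]
b4 [479.9 -25.3]
lip near out len 130.3858289304223 yaw -0.3366774742523122
lip in near len 101.83633653459769 yaw -0.3252594724479785
plate near len 126.87938128145656 yaw -0.33534605455136735
b3 len 129.1402904742622 yaw -0.3279140987015541
b4 len 129.81085115691417 yaw -0.34212135816259015
```

Run:
```python
from h import *
np.set_printoptions(precision=1,suppress=True,linewidth=200)
I=cv2.imread("pics/w4.png");c=dict(np.load("w4.npz"));g=cv2.GaussianBlur(cv2.cvtColor(I,cv2.COLOR_BGR2GRAY),(1,9),0)
for r in(45,100,160): print(r,g[r,240:340:1].tolist())
ex=np.array([.944,-.33]);
for u,z,hx in((275.5,43.4,3.7),(292,84,21.2),(298,82,26)):
    p=plane(c,u,110,z);print(u,p, p[:2]@ex-hx)
# clip edges lip
for u,z,hx in((248,61,-19.5),(254,61,-14.6)): print(u,plane(c,u,110,z)[:2]@ex-hx)
# ball & board bottom corner check
```

```text
45 [65, 68, 145, 162, 152, 151, 169, 173, 172, 172, 173, 153, 161, 168, 168, 168, 168, 168, 169, 169, 170, 169, 170, 169, 168, 169, 167, 168, 168, 166, 167, 167, 167, 166, 167, 165, 164, 172, 177, 181, 179, 178, 176, 177, 178, 177, 177, 178, 177, 176, 174, 184, 198, 200, 202, 209, 160, 86, 62, 66, 68, 70, 68, 68, 67, 68, 67, 68, 67, 69, 69, 69, 68, 67, 69, 69, 68, 68, 68, 69, 69, 68, 70, 66, 69, 69, 69, 69, 68, 69, 69, 69, 68, 68, 69, 70, 66, 69, 68, 68]
100 [235, 236, 238, 238, 241, 203, 171, 157, 150, 169, 173, 172, 170, 177, 200, 201, 201, 201, 201, 201, 200, 201, 201, 201, 202, 202, 202, 202, 202, 202, 202, 202, 202, 203, 204, 181, 174, 178, 178, 178, 178, 178, 178, 176, 177, 177, 177, 176, 178, 179, 179, 176, 188, 202, 204, 203, 199, 227, 236, 237, 235, 235, 235, 234, 234, 233, 235, 236, 237, 235, 233, 236, 239, 236, 235, 235, 234, 234, 231, 234, 236, 235, 234, 235, 237, 236, 234, 235, 231, 231, 233, 234, 233, 233, 238, 234, 133, 61, 66, 69]
160 [235, 235, 238, 235, 234, 233, 235, 239, 228, 185, 160, 149, 162, 169, 170, 168, 174, 201, 202, 200, 201, 200, 199, 201, 200, 199, 201, 201, 202, 202, 202, 202, 201, 201, 201, 202, 202, 181, 176, 177, 177, 179, 178, 177, 176, 176, 177, 178, 180, 178, 176, 175, 173, 185, 199, 202, 200, 196, 232, 237, 238, 236, 237, 235, 234, 234, 234, 234, 235, 241, 215, 136, 118, 122, 123, 124, 124, 128, 133, 137, 155, 156, 178, 189, 235, 238, 236, 233, 231, 232, 230, 232, 235, 242, 235, 124, 59, 72, 74, 75]
275.5 [552.9  21.7  43.4] 511.1128589560885
292 [567.9  14.3  84. ] 510.20845975650803
298 [573.3  12.4  82. ] 511.15277005800226
248 506.86140694054205
254 508.0498849991213
```

```bash
python3 - <<'E'
from h import *
tgt([591.6,4.6,220],[np.pi,0,1.235])
E
python3 -m creep '[{"x":20,"y":8.5,"z":5,"rx":0,"ry":0,"rz":-0.023,"hand":0},{"x":20,"y":8.5,"z":5,"rx":0,"ry":0,"rz":0,"hand":0},{"x":20,"y":8.5,"z":5,"rx":0,"ry":0,"rz":0,"hand":0},{"x":20,"y":8.5,"z":5,"rx":0,"ry":0,"rz":0,"hand":0},{"x":0,"y":0,"z":0,"rx":0.1,"ry":0,"rz":0,"hand":0},{"x":0,"y":0,"z":0,"rx":0.1,"ry":0,"rz":0,"hand":0},{"x":0,"y":0,"z":0,"rx":0.1,"ry":0,"rz":0,"hand":0},{"x":0,"y":0,"z":0,"rx":0.1,"ry":0,"rz":0,"hand":0},{"x":0,"y":0,"z":0,"rx":0,"ry":0,"rz":0,"hand":0},{"x":0,"y":0,"z":0,"rx":0,"ry":0,"rz":0,"hand":0}]'
cat > rest.py <<'E'
from h import *
import sys
O=np.array([547.8,19.9,45]);yaw=-.336
Rr=(Ro.from_euler("z",yaw)*Ro.from_euler("y",.4)).as_matrix()
def go(local):
    R=np.c_[Rr[:,1],Rr[:,0],-Rr[:,2]]
    tgt(O+Rr@np.array(local),Ro.from_matrix(R).as_euler("xyz"))
if __name__=="__main__": go([float(v) for v in sys.argv[1:4]])
E
python3 rest.py -3 0 126.4;python3 rest.py -1 0 56.4
```

```text
shift [81.8 33.2 22.8] rows 1.7 turn [-0.001  0.    -0.024] rows 0.1
clock: 6.95
eef_pos: [591.3, 4.6, 222.8]
tcp_rot: [-2.743, 0.0, 1.233]
contact_force: [0.6, 0.1, -1.4]
opening: 0.085
grasp_force: 42.0
shift [ 0.1 23.7 55.4] rows 1.1 turn [ 0.001 -0.    -0.002] rows 0.0
shift [1.000e-01 2.560e+01 1.254e+02] rows 2.3 turn [ 0.001 -0.    -0.002] rows 0.0
```

```bash
python3 -m creep '[{"x":0,"y":11,"z":28,"rx":0,"ry":0,"rz":0,"hand":0},{"x":0,"y":10.7,"z":27.4,"rx":0,"ry":0,"rz":0,"hand":0},{"x":0,"y":0,"z":20,"rx":0,"ry":0,"rz":0,"hand":0},{"x":0,"y":0,"z":20,"rx":0,"ry":0,"rz":0,"hand":0},{"x":0,"y":0,"z":12,"rx":0,"ry":0,"rz":0,"hand":0},{"x":0,"y":0,"z":8,"rx":0,"ry":0,"rz":0,"hand":0},{"x":0,"y":0,"z":0,"rx":0,"ry":0,"rz":0,"hand":0},{"x":0,"y":0,"z":0,"rx":0,"ry":0,"rz":0,"hand":0}]'
python3 rest.py -1 0 56.4
python3 - <<'E'
from h import *
a=grab_frame("side")[:,:,::-1][150:270,190:300]
b=grab_frame("scene")[:,:,::-1][200:320,190:300]
cv2.imwrite("pics/c.png",cv2.resize(np.hstack([a,b]),(792,432),interpolation=cv2.INTER_CUBIC))
E
```

```text
clock: 7.95
eef_pos: [568.2, 12.4, 109.1]
tcp_rot: [-2.743, -0.0, 1.233]
contact_force: [0.4, -0.1, -1.5]
opening: 0.083
grasp_force: 41.9
shift [ 0.4  4.  11.1] rows 0.2 turn [ 0.001 -0.001 -0.002] rows 0.0
```

View pics/c.png

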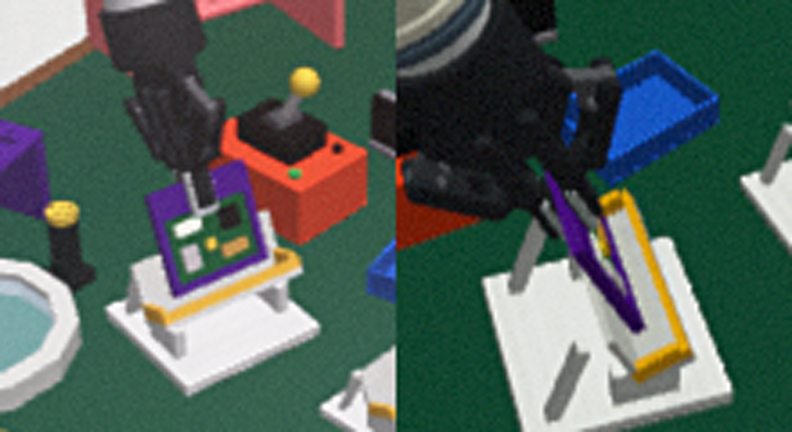

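The board is tilted like the plate, about 11 mm above the ledge and centred between the stops. I'll lower it until it touches.

```bash
python3 -m creep '[{"x":0,"y":0,"z":6,"rx":0,"ry":0,"rz":0,"hand":0},{"x":0,"y":0,"z":2,"rx":0,"ry":0,"rz":0,"hand":0},{"x":0,"y":0,"z":0,"rx":0,"ry":0,"rz":0,"hand":0},{"x":0,"y":0,"z":0,"rx":0,"ry":0,"rz":0,"hand":0}]'
python3 -m creep '[{"x":0,"y":0,"z":1.5,"rx":0,"ry":0,"rz":0,"hand":0},{"x":0,"y":0,"z":0,"rx":0,"ry":0,"rz":0,"hand":0}]'
python3 -m creep '[{"x":0,"y":0,"z":1.5,"rx":0,"ry":0,"rz":0,"hand":0},{"x":0,"y":0,"z":0,"rx":0,"ry":0,"rz":0,"hand":0}]'; python3 rest.py -1 0 56.4
```

```text
clock: 8.55
eef_pos: [564.7, 13.4, 101.2]
tcp_rot: [-2.742, -0.0, 1.233]
contact_force: [0.2, 0.1, -2.3]
opening: 0.085
grasp_force: 41.9
clock: 8.8
eef_pos: [564.0, 13.6, 99.7]
tcp_rot: [-2.741, 0.0, 1.233]
contact_force: [0.7, -1.1, -1.6]
opening: 0.088
grasp_force: 41.9
clock: 9.05
eef_pos: [564.0, 13.9, 98.9]
tcp_rot: [-2.742, -0.0, 1.233]
contact_force: [1.0, -0.3, 3.9]
opening: 0.086
grasp_force: 42.7
shift [0.4 4.1 0. ] rows 0.1 turn [ 0.001 -0.001 -0.002] rows 0.0
```

```bash
python3 -m creep '[{"x":0,"y":2,"z":-0.7,"rx":0,"ry":0,"rz":0,"hand":0},{"x":0,"y":1.5,"z":0,"rx":0,"ry":0,"rz":0,"hand":0},{"x":0,"y":0,"z":0,"rx":0,"ry":0,"rz":0,"hand":0},{"x":0,"y":0,"z":0,"rx":0,"ry":0,"rz":0,"hand":0}]'
python3 -m creep '[{"x":0,"y":1.5,"z":0,"rx":0,"ry":0,"rz":0,"hand":0},{"x":0,"y":0,"z":0,"rx":0,"ry":0,"rz":0,"hand":0}]'; python3 rest.py -1 0 56.4
```

```text
clock: 9.55
eef_pos: [566.8, 12.6, 97.7]
tcp_rot: [-2.742, 0.0, 1.233]
contact_force: [0.6, 0.4, 1.9]
opening: 0.084
grasp_force: 42.4
clock: 9.8
eef_pos: [568.2, 12.2, 97.0]
tcp_rot: [-2.742, 0.0, 1.233]
contact_force: [0.8, -1.4, 0.9]
opening: 0.089
grasp_force: 42.4
shift [ 0.6 -0.8  0. ] rows 0.0 turn [-0.    -0.001 -0.002] rows 0.0
```

```bash
for i in 1; do python3 -m creep '[{"x":0,"y":1.2,"z":0,"rx":0,"ry":0,"rz":0,"hand":0},{"x":0,"y":0,"z":0,"rx":0,"ry":0,"rz":0,"hand":0}]'; python3 -m creep '[{"x":0,"y":1.2,"z":0,"rx":0,"ry":0,"rz":0,"hand":0},{"x":0,"y":0,"z":0,"rx":0,"ry":0,"rz":0,"hand":0}]'; done; python3 rest.py -1 0 56.4
```

```text
clock: 10.05
eef_pos: [568.4, 12.1, 96.9]
tcp_rot: [-2.74, 0.0, 1.233]
contact_force: [-3.8, 1.4, 5.2]
opening: 0.086
grasp_force: 42.8
clock: 10.3
eef_pos: [568.6, 12.0, 96.9]
tcp_rot: [-2.737, 0.0, 1.233]
contact_force: [-6.9, 1.9, 9.5]
opening: 0.084
grasp_force: 43.2
shift [ 0.6 -1.2  0. ] rows 0.0 turn [-0.004 -0.    -0.002] rows 0.0
```

```bash
python3 -m creep '[{"x":0,"y":-1.6,"z":0,"rx":0,"ry":0,"rz":0,"hand":0},{"x":0,"y":0,"z":0,"rx":0,"ry":0,"rz":0,"hand":30},{"x":0,"y":0,"z":0,"rx":0,"ry":0,"rz":0,"hand":30},{"x":0,"y":0,"z":0,"rx":0,"ry":0,"rz":0,"hand":30},{"x":0,"y":0,"z":0,"rx":0,"ry":0,"rz":0,"hand":30},{"x":0,"y":0,"z":-5,"rx":0,"ry":0,"rz":0,"hand":30},{"x":0,"y":0,"z":-15,"rx":0,"ry":0,"rz":0,"hand":30},{"x":0,"y":0,"z":-30,"rx":0,"ry":0,"rz":0,"hand":30},{"x":0,"y":0,"z":-50,"rx":0,"ry":0,"rz":0,"hand":30},{"x":0,"y":0,"z":-60,"rx":0,"ry":0,"rz":0,"hand":30},{"x":0,"y":0,"z":0,"rx":0,"ry":0,"rz":0,"hand":30},{"x":0,"y":0,"z":0,"rx":0,"ry":0,"rz":0,"hand":30}]'
python3 snap.py w5
python3 - <<'E'
from h import *
w=cv2.imread("pics/w5.png")
a=grab_frame("side")[:,:,::-1];b=grab_frame("scene")[:,:,::-1]
cv2.imwrite("pics/side2.png",a);cv2.imwrite("pics/scene2.png",b)
t=np.hstack([cv2.resize(a[150:270,190:300],(396,432)),cv2.resize(b[200:320,190:300],(396,432))])
cv2.imwrite("pics/d.png",t)
E
```

```text
clock: 11.8
eef_pos: [627.6, -8.8, 244.6]
tcp_rot: [-2.742, -0.0, 1.233]
contact_force: [-0.2, 0.5, -0.5]
opening: 0.347
grasp_force: 0.0
[627.6  -8.8 244.6] [-2.742 -0.     1.233] 0.347 [-0.2  0.5 -0.5] 0.0 11.8
```

View pics/d.png

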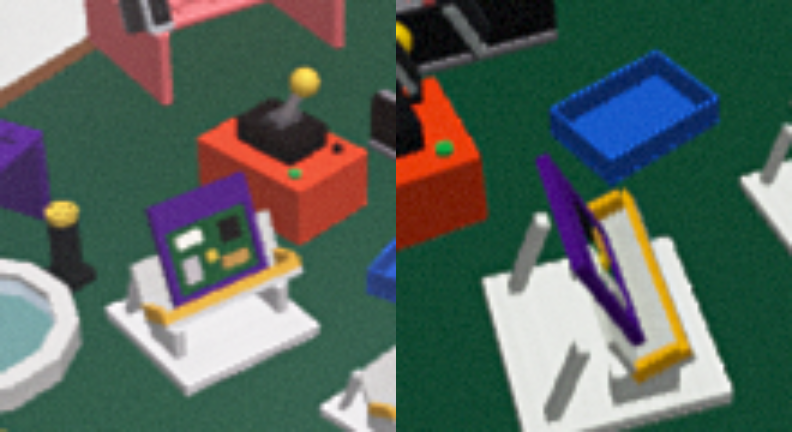

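The board stands on the ledge, leaning on the plate, with the gripper clear. Next is the magnifier kinematics.

```bash
cat > mag.py <<'E'
from h import *
col=np.array([777,343.]);
def ik(L,l2=280):
    v=np.array(L)-col;d=np.hypot(*v);a=np.arctan2(v[1],v[0])
    rel=np.arccos((d*d-9e4-l2*l2)/(600*l2))      # anticlockwise bend
    t1=a-np.arctan2(l2*np.sin(rel),300+l2*np.cos(rel))
    e=col+300*np.array([np.cos(t1),np.sin(t1)]);u=np.array([np.cos(t1+rel),np.sin(t1+rel)])
    return e,u,e+280*u,e+365*u,t1,rel
E
python3 - <<'E'
from mag import *
np.set_printoptions(precision=2,suppress=True)
for x in ik([530,306]):print(x)
print("from grip");[print(x) for x in ik([515,221],365)]
print("target");r=ik([563.4,14.4]);[print(x) for x in r]
for f in np.linspace(0,1,5): 
    q=ik(np.array([515,221])*(1-f)+r[3]*f,365);print(f,q[0],q[2],q[3],q[4:])
d=r[3]-[515,221];yaw=np.arctan2(d[0],-d[1]);print(d,"yaw",yaw, sense()["qpos"])
tgt([515,221,300],[np.pi,0,yaw])
E
```

```text
[591.88 579.08]
[-0.22 -0.98]
[530. 306.]
[511.21 223.1 ]
-4.047393667621249
2.253745307290243
from grip
[590.62 578.08]
[-0.21 -0.98]
[532.61 304.16]
[515. 221.]
-4.042034736802
2.262546271462559
target
[483.13 282.65]
[ 0.29 -0.96]
[563.4  14.4]
[587.77 -67.03]
-2.9390386575529956
1.6589884637325287
0.0 [590.62 578.08] [532.61 304.16] [515. 221.] (np.float64(-4.042034736802), np.float64(2.262546271462559))
0.25 [530.49 513.98] [532.56 233.99] [533.19 148.99] (np.float64(-3.74802503257986), np.float64(2.1846195888204454))
0.5 [492.16 437.15] [537.59 160.86] [551.38  76.98] (np.float64(-3.4608070945391836), np.float64(2.0530000155445807))
0.75 [477.38 358.14] [548.11  87.22] [569.58   4.98] (np.float64(-3.1920825999289058), np.float64(1.8766349638469448))
1.0 [483.13 282.65] [563.4  14.4] [587.77 -67.03] (np.float64(-2.939038657552996), np.float64(1.6589884637325287))
[  72.77 -288.03] yaw 0.24745580551682927 [-0.07  0.57  1.33  0.1   1.63  0.25]
shift [ 179.5 -189.3   18.6] rows 4.8 turn [-0.37  0.2   0.97] rows 6.2
```

```bash
python3 -m creep '[{"x":0,"y":0,"z":-30,"rx":-0.1,"ry":0,"rz":0,"hand":60},{"x":0,"y":0,"z":-30,"rx":-0.1,"ry":0,"rz":0,"hand":60},{"x":0,"y":0,"z":-10,"rx":-0.1,"ry":0,"rz":0,"hand":60},{"x":0,"y":0,"z":0,"rx":-0.1,"ry":0,"rz":0,"hand":60},{"x":0,"y":0,"z":0,"rx":0,"ry":0,"rz":0.164,"hand":60},{"x":0,"y":0,"z":0,"rx":0,"ry":0,"rz":0.164,"hand":60},{"x":0,"y":0,"z":0,"rx":0,"ry":0,"rz":0.164,"hand":60},{"x":0,"y":0,"z":0,"rx":0,"ry":0,"rz":0.164,"hand":60},{"x":0,"y":0,"z":0,"rx":0,"ry":0,"rz":0.164,"hand":60},{"x":0,"y":0,"z":0,"rx":0,"ry":0,"rz":0.164,"hand":60},{"x":0,"y":0,"z":0,"rx":0,"ry":0,"rz":0,"hand":60},{"x":0,"y":0,"z":0,"rx":0,"ry":0,"rz":0,"hand":60}]'
python3 -c "
from mag import *
tgt([515,221,300],[np.pi,0,.247])"
```

```text
clock: 13.45
eef_pos: [648.5, -16.1, 309.7]
tcp_rot: [-3.141, 0.001, 0.252]
contact_force: [0.1, 0.5, -0.4]
opening: 0.703
grasp_force: 0.0
shift [ -70.1 -262.9    9.9] rows 5.0 turn [-0.     0.001  0.005] rows 0.0
```

```bash
python3 -m creep '[{"x":-14,"y":-52.6,"z":0,"rx":0,"ry":0,"rz":0,"hand":60},{"x":-14,"y":-52.6,"z":0,"rx":0,"ry":0,"rz":0,"hand":60},{"x":-14,"y":-52.6,"z":0,"rx":0,"ry":0,"rz":0,"hand":60},{"x":-14,"y":-52.6,"z":0,"rx":0,"ry":0,"rz":0,"hand":60},{"x":-14,"y":-52.6,"z":0,"rx":0,"ry":0,"rz":0,"hand":60},{"x":0,"y":0,"z":0,"rx":0,"ry":0,"rz":0,"hand":60},{"x":0,"y":0,"z":0,"rx":0,"ry":0,"rz":0,"hand":60}]'
python3 snap.py w6
python3 - <<'E'
from h import *
I=cv2.imread("pics/w6.png");c=dict(np.load("w6.npz"));h=cv2.cvtColor(I,cv2.COLOR_BGR2HSV)
m=cv2.inRange(h,(18,120,120),(35,255,255))
for k in cv2.findContours(m,0,2)[0]:
    if cv2.contourArea(k)>60:
        (u,v),r=cv2.minEnclosingCircle(k);print(u,v,r,cv2.contourArea(k),plane(c,u,v,250))
E
```

```text
clock: 14.32
eef_pos: [516.3, 221.4, 310.3]
tcp_rot: [3.141, -0.0, 0.251]
contact_force: [-0.3, -0.9, -0.7]
opening: 0.706
grasp_force: 0.0
[516.3 221.4 310.3] [ 3.141 -0.     0.251] 0.706 [-0.3 -0.9 -0.7] 0.0 14.325
273.5604553222656 326.3621520996094 31.121198654174805 194.0 [435.34778803 208.05990856 250.        ]
279.1428527832031 227.5 21.14887237548828 719.0 [515.74629888 223.92196608 250.        ]
453.0 200.0 9.848958015441895 80.0 [565.04384475 112.93406121 250.        ]
430.5 196.5 48.130130767822266 719.0 [563.48793836 128.87696309 250.        ]
262.0114440917969 114.02671813964844 34.51087188720703 745.5 [587.07451534 253.23910708 250.        ]
```

View pics/w6.png

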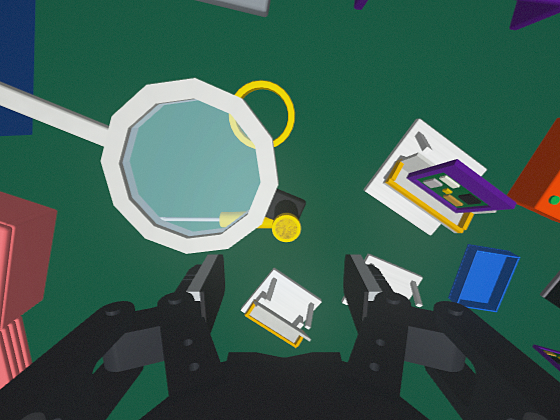

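The wrist view shows the grip's yellow top at (286,228), between the finger lines and just ahead of them. The lens centre is about (191,165). The board stands on its rest at (460,190).

Run:
```python
from mag import *
c=dict(np.load("w6.npz"))
g=plane(c,286.5,228,250);print(g)
for uv in((191,165),): print(plane(c,*uv,206))
tgt([g[0],g[1],220],[np.pi,0,.251])
```

```text
[516.68281733 218.79152633 250.        ]
[534.82479692 303.17704336 206.        ]
shift [-0.4  2.1 90.2] rows 1.6 turn [ 0.    -0.    -0.001] rows 0.0
```

```bash
python3 -m creep '[{"x":0,"y":2,"z":25,"rx":0,"ry":0,"rz":0,"hand":60},{"x":0,"y":0,"z":25,"rx":0,"ry":0,"rz":0,"hand":60},{"x":0,"y":0,"z":25,"rx":0,"ry":0,"rz":0,"hand":60},{"x":0,"y":0,"z":15,"rx":0,"ry":0,"rz":0,"hand":60},{"x":0,"y":0,"z":0,"rx":0,"ry":0,"rz":0,"hand":60},{"x":0,"y":0,"z":0,"rx":0,"ry":0,"rz":0,"hand":0},{"x":0,"y":0,"z":0,"rx":0,"ry":0,"rz":0,"hand":0},{"x":0,"y":0,"z":0,"rx":0,"ry":0,"rz":0,"hand":0},{"x":0,"y":0,"z":0,"rx":0,"ry":0,"rz":0,"hand":0},{"x":0,"y":0,"z":0,"rx":0,"ry":0,"rz":0,"hand":0},{"x":0,"y":0,"z":0,"rx":0,"ry":0,"rz":0,"hand":0}]' 40
python3 -c "
from mag import *
tgt([587.8,-67,220],[np.pi,0,.251])"
```

```text
clock: 15.75
eef_pos: [517.4, 219.8, 221.3]
tcp_rot: [-3.141, -0.002, 0.249]
contact_force: [-0.1, 0.3, 6.6]
opening: 0.221
grasp_force: 39.0
shift [ -2.4 295.3   1.3] rows 5.4 turn [-0.    -0.002 -0.002] rows 0.0
```

```bash
python3 -m creep '[{"x":0,"y":5,"z":0,"rx":0,"ry":0,"rz":0,"hand":0},{"x":0,"y":10,"z":0,"rx":0,"ry":0,"rz":0,"hand":0},{"x":0,"y":10,"z":0,"rx":0,"ry":0,"rz":0,"hand":0},{"x":0,"y":10,"z":0,"rx":0,"ry":0,"rz":0,"hand":0}]'
```

```text
clock: 16.25
eef_pos: [526.3, 186.4, 221.3]
tcp_rot: [-3.14, -0.003, 0.249]
contact_force: [0.3, 5.5, 6.1]
opening: 0.221
grasp_force: 39.3
```

Only light drag, so I'll continue.

```bash
python3 -m creep '[{"x":0,"y":14,"z":0,"rx":0,"ry":0,"rz":0,"hand":0},{"x":0,"y":14,"z":0,"rx":0,"ry":0,"rz":0,"hand":0},{"x":0,"y":14,"z":0,"rx":0,"ry":0,"rz":0,"hand":0},{"x":0,"y":14,"z":0,"rx":0,"ry":0,"rz":0,"hand":0},{"x":0,"y":14,"z":0,"rx":0,"ry":0,"rz":0,"hand":0},{"x":0,"y":14,"z":0,"rx":0,"ry":0,"rz":0,"hand":0},{"x":0,"y":14,"z":0,"rx":0,"ry":0,"rz":0,"hand":0},{"x":0,"y":14,"z":0,"rx":0,"ry":0,"rz":0,"hand":0},{"x":0,"y":14,"z":0,"rx":0,"ry":0,"rz":0,"hand":0},{"x":0,"y":14,"z":0,"rx":0,"ry":0,"rz":0,"hand":0},{"x":0,"y":14,"z":0,"rx":0,"ry":0,"rz":0,"hand":0},{"x":0,"y":14,"z":0,"rx":0,"ry":0,"rz":0,"hand":0},{"x":0,"y":14,"z":0,"rx":0,"ry":0,"rz":0,"hand":0},{"x":0,"y":14,"z":0,"rx":0,"ry":0,"rz":0,"hand":0},{"x":0,"y":14,"z":0,"rx":0,"ry":0,"rz":0,"hand":0},{"x":0,"y":14,"z":0,"rx":0,"ry":0,"rz":0,"hand":0},{"x":0,"y":14,"z":0,"rx":0,"ry":0,"rz":0,"hand":0},{"x":0,"y":14,"z":0,"rx":0,"ry":0,"rz":0,"hand":0},{"x":0,"y":0,"z":0,"rx":0,"ry":0,"rz":0,"hand":0},{"x":0,"y":0,"z":0,"rx":0,"ry":0,"rz":0,"hand":0}]'
cat > lens.py <<'E'
from mag import *
import sys
t=sys.argv[1]
def cen(n,hint):
    I=grab_frame(n)[:,:,::-1];cv2.imwrite(f"pics/{n}_{t}.png",I);C0=C[n]
    p=C0["K"]@(C0["R"]@np.array([*hint,197])+C0["t"]);p=(p/p[2])[:2]
    h=cv2.cvtColor(I,cv2.COLOR_BGR2HSV);m=cv2.inRange(h,(75,50,60),(110,200,255))
    W=np.zeros_like(m);cv2.circle(W,tuple(int(v) for v in p),60,255,-1);m&=W
    m=cv2.morphologyEx(m,cv2.MORPH_CLOSE,np.ones((7,7)))
    ks=cv2.findContours(m,0,2)[0];k=max(ks,key=cv2.contourArea);e=cv2.fitEllipse(cv2.convexHull(k))
    print(n,"expected px",p.round(),"ellipse",np.round(e[0]),np.round(e[1]),cv2.contourArea(k),"->",plane(n,*e[0],197).round(1));return e[0]
s=sense();L=ik(s["eef_pos"][:2],365)[2];print(s["eef_pos"],"lens by kinematics",L)
a=cen("scene",L);b=cen("side",L);print(tri(a,b))
E
python3 lens.py t1
```

```text
clock: 18.75
eef_pos: [587.7, -59.9, 221.2]
tcp_rot: [3.14, -0.001, 0.249]
contact_force: [-0.9, -4.7, 9.0]
opening: 0.219
grasp_force: 39.6
[587.73040218 -59.87391235 221.21254274] lens by kinematics [563.06700161  21.46929064]
scene expected px [245. 231.] ellipse [267. 208.] [52. 95.] 2275.5 -> [486.6 -11.1 197. ]
side expected px [244. 184.] ellipse [219. 202.] [60. 76.] 1497.5 -> [560.6 127.8 197. ]
(array([548.14581567, 104.34970963, 242.87664883]), np.float64(99.54245030002114))
```

```bash
python3 -m creep '[{"x":0,"y":4,"z":0,"rx":0,"ry":0,"rz":0,"hand":0},{"x":0,"y":3.4,"z":0,"rx":0,"ry":0,"rz":0,"hand":0},{"x":0,"y":0,"z":0,"rx":0,"ry":0,"rz":0,"hand":0},{"x":0,"y":0,"z":0,"rx":0,"ry":0,"rz":0,"hand":0},{"x":0,"y":0,"z":0,"rx":0,"ry":0,"rz":0,"hand":60},{"x":0,"y":0,"z":0,"rx":0,"ry":0,"rz":0,"hand":60},{"x":0,"y":0,"z":0,"rx":0,"ry":0,"rz":0,"hand":60},{"x":0,"y":0,"z":0,"rx":0,"ry":0,"rz":0,"hand":60},{"x":0,"y":0,"z":-25,"rx":0,"ry":0,"rz":0,"hand":60},{"x":0,"y":0,"z":-40,"rx":0,"ry":0,"rz":0,"hand":60},{"x":0,"y":0,"z":-40,"rx":0,"ry":0,"rz":0,"hand":60},{"x":0,"y":0,"z":0,"rx":0,"ry":0,"rz":0,"hand":60},{"x":0,"y":0,"z":0,"rx":0,"ry":0,"rz":0,"hand":60}]'
python3 snap.py w7
python3 - <<'E'
from mag import *
np.set_printoptions(precision=1,suppress=True)
c=dict(np.load("w7.npz"));I=cv2.imread("pics/w7.png");h=cv2.cvtColor(I,cv2.COLOR_BGR2HSV)
# white ring: low saturation, bright
m=cv2.inRange(h,(0,0,150),(179,45,255))
for k in sorted(cv2.findContours(m,0,2)[0],key=cv2.contourArea)[-4:]:
    u=cv2.convexHull(k);(x,y),r=cv2.minEnclosingCircle(u);print("white",x,y,r,cv2.contourArea(k),cv2.boundingRect(k))
p=lambda X:(lambda q:(q/q[2])[:2])(c["K"]@(c["R"]@np.array(X)+c["t"]))
print("expected lens px",p([563.4,14.4,206]),"board mid px",p([563.4,14.4,84]),"grip",p([587.7,-67,250]))
m=cv2.inRange(h,(18,120,120),(35,255,255))
for k in cv2.findContours(m,0,2)[0]:
    if cv2.contourArea(k)>100:
        (x,y),r=cv2.minEnclosingCircle(k);print("yel",x,y,r,plane(c,x,y,250))
m=cv2.inRange(h,(115,80,60),(150,255,255))
for k in cv2.findContours(m,0,2)[0]:
    if cv2.contourArea(k)>100: print("purple",cv2.boundingRect(k),cv2.contourArea(k))
E
python3 lens.py t2
```

```text
clock: 20.48
eef_pos: [588.9, -65.7, 324.6]
tcp_rot: [-3.141, 0.001, 0.249]
contact_force: [-0.2, 0.5, -0.5]
opening: 0.7
grasp_force: 0.0
[588.9 -65.7 324.6] [-3.141e+00  1.000e-03  2.490e-01] 0.7 [-0.2  0.5 -0.5] 0.0 20.475
white 435.5 252.5 23.717182159423828 886.0 (413, 231, 46, 38)
white 240.81114196777344 151.20742797851562 45.98577117919922 960.5 (204, 118, 81, 68)
white 116.0 290.5 32.65358352661133 1304.0 (84, 265, 65, 46)
white 133.93458557128906 215.6728973388672 135.3219757080078 12489.0 (0, 128, 270, 176)
expected lens px [189.4 211.1] board mid px [217.9 184.6] grip [284.1 223.1]
yel 284.274658203125 214.83802795410156 13.894672393798828 [594.  -65.5 250. ]
yel 369.26470947265625 208.30392456054688 11.739325523376465 [ 614.6 -125.5  250. ]
yel 55.27586364746094 113.0862045288086 39.68264389038086 [625.6 103.6 250. ]
purple (185, 157, 66, 46) 114.5
purple (208, 0, 88, 32) 618.0
purple (115, 0, 24, 13) 165.0
[588.61606327 -65.68359093 324.05484022] lens by kinematics [564.00272375  15.67477383]
scene expected px [243. 230.] ellipse [263. 205.] [ 54. 101.] 2466.0 -> [488.6 -21.8 197. ]
side expected px [245. 183.] ellipse [214. 199.] [51. 68.] 1459.0 -> [579.9 124.9 197. ]
(array([558.56105593, 109.35636682, 253.28657529]), np.float64(104.3797504595323))
```

Run:
```python
from mag import *
np.set_printoptions(precision=1,suppress=True)
for n,R in(("w6",(80,94)),("w7",(76,90))):
    c=dict(np.load(n+".npz"));I=cv2.imread(f"pics/{n}.png");h=cv2.cvtColor(I,cv2.COLOR_BGR2HSV)
    m=cv2.inRange(h,(0,0,150),(179,45,255))
    k=max(cv2.findContours(m,0,2)[0],key=cv2.contourArea);f=np.zeros_like(m);cv2.drawContours(f,[k],-1,255,-1)
    f=cv2.morphologyEx(f,cv2.MORPH_OPEN,cv2.getStructuringElement(cv2.MORPH_ELLIPSE,(81,81)))
    k=max(cv2.findContours(f,0,2)[0],key=cv2.contourArea);(x,y),r=cv2.minEnclosingCircle(k)
    print(n,"filled",x,y,r,cv2.boundingRect(k),plane(c,x,y,204))
    H=cv2.HoughCircles(cv2.GaussianBlur(m,(5,5),0),cv2.HOUGH_GRADIENT,2,60,param1=100,param2=20,minRadius=R[0],maxRadius=R[1])
    for q in H[0][:3]: print("  hough",q,plane(c,q[0],q[1],206))
```

```text
w6 filled 188.3212127685547 166.96131896972656 90.68428802490234 (102, 79, 175, 174) [532.3 305.6 204. ]
  hough [183.  159.   81.8] [538.  310.2 206. ]
  hough [321.  245.   81.8] [494.1 181.3 206. ]
  hough [455.  229.   86.2] [537.2  73.6 206. ]Traceback (most recent call last):
  File "<stdin>", line 8, in <module>
ValueError: max() iterable argument is empty
```

Run:
```python
from mag import *
np.set_printoptions(precision=1,suppress=True)
n="w7";c=dict(np.load(n+".npz"));I=cv2.imread(f"pics/{n}.png");h=cv2.cvtColor(I,cv2.COLOR_BGR2HSV)
m=cv2.inRange(h,(0,0,150),(179,45,255))
k=max(cv2.findContours(m,0,2)[0],key=cv2.contourArea);f=np.zeros_like(m);cv2.drawContours(f,[k],-1,255,-1)
f=cv2.morphologyEx(f,cv2.MORPH_CLOSE,cv2.getStructuringElement(cv2.MORPH_ELLIPSE,(41,41)))
k=max(cv2.findContours(f,0,2)[0],key=cv2.contourArea);cv2.drawContours(f,[k],-1,255,-1)
f=cv2.morphologyEx(f,cv2.MORPH_OPEN,cv2.getStructuringElement(cv2.MORPH_ELLIPSE,(81,81)))
k=max(cv2.findContours(f,0,2)[0],key=cv2.contourArea);(x,y),r=cv2.minEnclosingCircle(k);b=cv2.boundingRect(k)
print(x,y,r,b,plane(c,x,y,204),plane(c,b[0]+b[2]/2,b[1]+b[3]/2,204))
```

```text
188.21969604492188 206.4130096435547 81.4864501953125 (107, 129, 162, 144) [566.8  16.7 204. ] [571.7  17.7 204. ]
```

The lens is about 4 mm off the board's centre, which is well within tolerance. Next is the lever.

```bash
python3 - <<'E'
from mag import *
for n,u,v in(("w7",369.3,208.3),("w4",384,290)): print(n,plane(dict(np.load(n+".npz")),u,v,135))
tgt([553,-152,325],[np.pi,0,-.185])
E
python3 -m creep '[{"x":-20,"y":26,"z":0,"rx":0,"ry":0,"rz":0,"hand":0},{"x":-20,"y":26,"z":0,"rx":0,"ry":0,"rz":0,"hand":0},{"x":-16,"y":22,"z":0,"rx":0,"ry":0,"rz":0,"hand":0},{"x":0,"y":0,"z":0,"rx":0,"ry":0,"rz":0.145,"hand":0},{"x":0,"y":0,"z":0,"rx":0,"ry":0,"rz":0.145,"hand":0},{"x":0,"y":0,"z":0,"rx":0,"ry":0,"rz":0.145,"hand":0},{"x":0,"y":0,"z":0,"rx":0,"ry":0,"rz":0,"hand":0},{"x":0,"y":0,"z":0,"rx":0,"ry":0,"rz":0,"hand":0}]'
python3 -c "
from mag import *
tgt([553,-152,124],[np.pi,0,-.185])"
```

```text
w7 [ 591.68032981 -166.09906949  135.        ]
w4 [ 591.62880849 -166.18858141  135.        ]
shift [-55.8  74.9  -1.1] rows 1.7 turn [-0.     0.002  0.434] rows 2.6
clock: 21.62
eef_pos: [553.0, -151.2, 324.7]
tcp_rot: [-3.141, 0.001, -0.183]
contact_force: [0.5, 0.9, 0.1]
opening: 0.002
grasp_force: 0.0
shift [  0.3   0.8 200.7] rows 3.6 turn [-0.     0.001  0.002] rows 0.0
```

```bash
python3 -m creep '[{"x":0,"y":7.5,"z":50,"rx":0,"ry":0,"rz":0,"hand":0},{"x":0,"y":0,"z":50,"rx":0,"ry":0,"rz":0,"hand":0},{"x":0,"y":0,"z":50,"rx":0,"ry":0,"rz":0,"hand":0},{"x":0,"y":0,"z":35,"rx":0,"ry":0,"rz":0,"hand":0},{"x":0,"y":0,"z":16,"rx":0,"ry":0,"rz":0,"hand":0},{"x":0,"y":0,"z":0,"rx":0,"ry":0,"rz":0,"hand":0}]'
python3 -m creep '[{"x":12,"y":0,"z":0,"rx":0,"ry":0,"rz":0,"hand":0},{"x":8,"y":0,"z":0,"rx":0,"ry":0,"rz":0,"hand":0},{"x":8,"y":0,"z":0,"rx":0,"ry":0,"rz":0,"hand":0},{"x":8,"y":0,"z":0,"rx":0,"ry":0,"rz":0,"hand":0},{"x":8,"y":0,"z":0,"rx":0,"ry":0,"rz":0,"hand":0},{"x":8,"y":0,"z":0,"rx":0,"ry":0,"rz":0,"hand":0},{"x":0,"y":0,"z":0,"rx":0,"ry":0,"rz":0,"hand":0}]'
```

```text
clock: 22.38
eef_pos: [551.5, -158.5, 123.7]
tcp_rot: [-3.141, 0.001, -0.185]
contact_force: [-0.1, -0.1, -0.1]
opening: -0.0
grasp_force: 0.0
clock: 23.25
eef_pos: [603.7, -168.5, 124.2]
tcp_rot: [3.142, -0.001, -0.186]
contact_force: [-0.8, -0.0, -0.4]
opening: 0.003
grasp_force: 0.0
```

```bash
python3 -m creep '[{"x":7,"y":0,"z":0,"rx":0,"ry":0,"rz":0,"hand":0},{"x":7,"y":0,"z":0,"rx":0,"ry":0,"rz":0,"hand":0},{"x":4,"y":0,"z":0,"rx":0,"ry":0,"rz":0,"hand":0},{"x":0,"y":0,"z":0,"rx":0,"ry":0,"rz":0,"hand":0}]'
python3 -m creep '[{"x":3,"y":0,"z":0,"rx":0,"ry":0,"rz":0,"hand":0},{"x":0,"y":0,"z":0,"rx":0,"ry":0,"rz":0,"hand":0}]'
```

```text
clock: 23.75
eef_pos: [621.0, -171.8, 124.2]
tcp_rot: [3.142, -0.0, -0.186]
contact_force: [1.0, -0.1, -0.8]
opening: 0.001
grasp_force: 0.0
clock: 24.0
eef_pos: [623.6, -172.2, 124.3]
tcp_rot: [3.142, -0.0, -0.186]
contact_force: [-0.9, 0.2, 0.3]
opening: -0.002
grasp_force: 0.2
```

Run:
```python
from h import *
for n in("scene","side"):
    I=grab_frame(n)[:,:,::-1];cv2.imwrite(f"pics/{n}4.png",I);h=cv2.cvtColor(I,cv2.COLOR_BGR2HSV)
    m=cv2.inRange(h,(20,130,100),(35,255,255))
    for k in cv2.findContours(m,0,2)[0]:
        if cv2.contourArea(k)>15:
            (x,y),r=cv2.minEnclosingCircle(k);print(n,round(x),round(y),round(r),plane(n,x,y,135).round())
```

```text
scene 318 394 26 [635. 317. 135.]
scene 299 376 16 [640. 281. 135.]
scene 372 344 17 [509. 308. 135.]
scene 256 282 24 [587.  92. 135.]
scene 390 272 21 [365. 222. 135.]
scene 319 244 19 [426.  86. 135.]
scene 163 218 6 [ 648. -176.  135.]
scene 205 193 5 [ 529. -204.  135.]
side 299 301 20 [236. 255. 135.]
side 229 302 18 [359. 341. 135.]
side 181 283 18 [483. 357. 135.]
side 310 256 15 [292. 115. 135.]
side 254 231 20 [461. 111. 135.]
side 260 166 3 [ 648. -172.  135.]
side 253 153 4 [ 720. -229.  135.]
```

The ball is now at (648,−176), so the lever is right over. I'll back off, go up and do a final check.

```bash
python3 -m creep '[{"x":-15,"y":0,"z":0,"rx":0,"ry":0,"rz":0,"hand":0},{"x":-25,"y":0,"z":0,"rx":0,"ry":0,"rz":0,"hand":0},{"x":-20,"y":0,"z":-30,"rx":0,"ry":0,"rz":0,"hand":0},{"x":0,"y":0,"z":-50,"rx":0,"ry":0,"rz":0,"hand":0},{"x":0,"y":0,"z":-50,"rx":0,"ry":0,"rz":0,"hand":0},{"x":0,"y":30,"z":-50,"rx":0,"ry":0,"rz":0,"hand":0},{"x":0,"y":50,"z":0,"rx":0,"ry":0,"rz":0,"hand":0},{"x":0,"y":50,"z":0,"rx":0,"ry":0,"rz":0,"hand":0},{"x":0,"y":0,"z":0,"rx":0,"ry":0,"rz":0,"hand":0},{"x":0,"y":0,"z":0,"rx":0,"ry":0,"rz":0,"hand":0}]'
python3 - <<'E'
from h import *
B0=cv2.imread("pics/side2.png");I=grab_frame("side")[:,:,::-1];S=grab_frame("scene")[:,:,::-1]
cv2.imwrite("pics/side5.png",I);cv2.imwrite("pics/scene5.png",S)
for n,J in(("before",B0),("now",I)):
    h=cv2.cvtColor(J[190:250,220:275],cv2.COLOR_BGR2HSV);m=cv2.inRange(h,(118,80,40),(150,255,255));v,u=np.nonzero(m);print(n,len(u),u.min()+220,u.max()+220,v.min()+190,v.max()+190)
for n,J in(("scene",S),("side",I)):
    h=cv2.cvtColor(J,cv2.COLOR_BGR2HSV);m=cv2.inRange(h,(20,130,100),(35,255,255))
    for k in cv2.findContours(m,0,2)[0]:
        (x,y),r=cv2.minEnclosingCircle(k);p=plane(n,x,y,135)
        if cv2.contourArea(k)>10 and p[1]<-100:print(n,"ball",x,y,r,p.round())
E
```

```text
clock: 25.35
eef_pos: [539.9, -288.3, 304.1]
tcp_rot: [-3.141, 0.0, -0.187]
contact_force: [0.4, -0.0, -0.4]
opening: -0.004
grasp_force: 0.0
before 393 231 263 198 234
now 372 232 263 199 234
scene ball 163.2142791748047 218.5 5.929107189178467 [ 649. -176.  135.]
scene ball 205.0 193.0 5.385264873504639 [ 529. -204.  135.]
side ball 261.5 165.5 3.8079864978790283 [ 647. -176.  135.]
side ball 253.0 153.0 3.1623775959014893 [ 720. -229.  135.]
```

The board hasn't moved and the lever is over. Handing in.

```bash
python3 -c "
from rig import *
print(sign_off())"
```

```text
the job is handed in; nothing more can be done
None
```

I handed the job in at about 25 s with no verdict returned: by my measurements the purple board stands on the large rest, the lens is about 4 mm off its centre, the lever is fully over, and the arm is clear.

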